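Dip-check of a seal-oil pot

ROBOT

A 6-joint arm with a two-finger parallel gripper is mounted at the origin on the work surface. World frame = base frame: x ahead of the robot, y to its left, z up, the work surface at z = 0. Lengths are in m, angles in rad, forces in N, time in s.
With the tool pointing down it reaches from about 0.225 to 0.875 m from the base axis. Payload 3.4 kg.
Tool frame: the origin (TCP) lies on the centre line of the jaws, within the pads' length; the fingertips stand 22 mm ahead of it and the grasp point (between the pads) lies 3 mm ahead of it; z points along the fingers, y is the line along which they close (so a half turn about z gives the same grasp; the last joint's range is limited). The gripper opens to 85 mm and grips with 20 to 120 N. Pads are 22 mm wide; open, the fingers measure 114 mm over their backs; the gripper's body (76 mm by 85 mm) begins 54 mm behind the grasp point. The pads swing forward as they close: fully open they stand 13 mm farther back than shut.
Start: joints at [1.051, 0.276, 1.505, -0, 1.361, -0.121], TCP at [0.223, 0.53, 0.253] pointing down, gripper open.
Joint ranges: [-2.89, 2.89], [-0.75, 2.08], [0.22, 2.7], [-1.18, 4.32], [0.11, 2.71], [-2.7, 2.7]. Speed limits (rad/s): [2.57, 2.57, 3.14, 3.14, 3.14, 3.14].

INTERFACE

Orientations are given as a unit quaternion [w, x, y, z].
In Python, from rig import readout, optics, ticket gives the robot as it stands. The module is installed in compiled form; this text tells all that it offers.
- The arm moves only by the shell command python3 -m handwheel 'ROWS' [OPENING] [FORCE]. ROWS is rows parted by semicolons, their numbers by spaces, 1 to 5 of them, each of 4 numbers: dx, dy, dz in m, then a turn about the tool's z in rad; each row shifts and turns the commanded pose from where the row before left it, along the tool's axes as they then stand; what a row does not reach is not made up. A row lasts 1/12 s, in which the tool goes at most 0.0417 m and 0.125 rad, less where a joint would pass 70% of its speed; a pose out of reach is approached as far as the arm can. OPENING is the finger opening in m, set as the command begins (- or left out keeps the last). The fingers move at their own pace and stop on an object; FORCE is the grip in N (left out, the last holds). Time passes only in rows, so rows that do not move let the fingers close. It prints the time, the measured TCP pose, the force, the opening and the grip force at its end.
- readout.get_state(): the state, without advancing time (a new reading comes with each control period).
- optics.get_image(name): name is "side" or "top" or "wrist"; returns a dict with "img" (384x512x3 uint8, red, green, blue), "camera_matrix" (3x3 intrinsics, pixels), "T" (4x4, takes a point from camera to world coordinates); the wrist camera has in their place "hand_eye" (4x4, takes a point from camera to tool coordinates, whose origin is the TCP and whose axes are the flange's). Camera axes: x right, y down, z forward; pixel columns grow to the right and rows downward; lengths in m; the calibration is good to about 2 mm. A picture is of the moment at which its call begins: read the wrist's pose just before it. There is no depth.
- ticket.sign_off(): hands the job in; it is judged then, once.
The state is a dict: "clock": time; "qpos": joint angles; "qd": joint speeds; "effort": joint torques, N m; "position": TCP position; "ee_rot": TCP orientation; "contact_force": force on the tool from outside, world axes, zero at the start; "moment": the same for the moment, N m; "width": finger opening in m; "gripper_force": force on a finger pad.
Only numpy, scipy, OpenCV 4.12 (cv2) and the standard library are available. Lean on these libraries where they do the work, as an engineer would, in place of code of your own. Each camera call takes 0.05 s, during which the arm holds its last target. There are 200 camera calls.

TASK

Take the dipstick whose colour matches the red-banded pot and slide it gently into that pot's slanting neck until its collar sits on the rim. Draw it right out again and finish by holding it still in the gripper, rod level, with its tip about 12 cm above the middle of the white reading tile, touching nothing else: do not put it down or let go. Leave the other dipstick and everything else on the bench alone.

Things in the scene. Friction and masses are not known exactly. Their poses are not given: they have to be found in the camera images.
- red_dipstick: red dipstick (sizes in mm) lying flat, tip roughly to the robot. Black grip block 60 long x 20 wide x 36 high with red side patches, red collar 35 dia x 8 thick, steel rod 10 dia x 95 long, black marks near tip; 60 to 130 g. Origin: centre of the grip, on the rod's axis, 18 above the table. x: to the tip (collar's rod-side face x = 38, tip x = 133); y: across the width; z: up
- red_dipstick_tip (a point): centre of the red dipstick's tip face (rod 10 mm in diameter, tip edge chamfered 2 mm)
- red_dipstick_collar (a point): centre of the rod-side face of the red dipstick's collar, the face that comes to rest on the neck's rim
- yellow_dipstick: yellow dipstick (sizes in mm) lying flat, tip roughly to the robot. Black grip block 60 long x 20 wide x 36 high with yellow side patches, yellow collar 35 dia x 8 thick, steel rod 16 dia x 95 long, black marks near tip; 60 to 130 g. Origin: centre of the grip, on the rod's axis, 18 above the table. x: to the tip (collar's rod-side face x = 38, tip x = 133); y: across the width; z: up
- red_pot: small fixed oil pot: blue cylinder 100 mm in diameter, white lid, 85 mm high, slanting steel neck with a red band. Origin: centre of its underside; x: level, towards the side where the neck comes out (roughly away from the robot); z up. Neck mouth at x = 105, z = 125 mm. The two pots may have changed places.
- red_neck: the red pot's neck: fixed rigid steel guide tube with a red band, bore 14 mm, flared over its last 14 mm to 26 mm inside, rim 32 mm outside. Origin: centre of the mouth. z: along the tube, outward and up, 40 degrees above level; y level. Straight and open 100 mm deep, to z = -100 mm.
- yellow_pot: small fixed oil pot: blue cylinder 100 mm in diameter, white lid, 85 mm high, slanting steel neck with a yellow band. Origin: centre of its underside; x: level, towards the side where the neck comes out (roughly away from the robot); z up. Neck mouth at x = 105, z = 125 mm. The two pots may have changed places.
- yellow_neck: the yellow pot's neck: fixed rigid steel guide tube with a yellow band, bore 21 mm, flared over its last 14 mm to 33 mm inside, rim 39 mm outside. Origin: centre of the mouth. z: along the tube, outward and up, 40 degrees above level; y level. Straight and open 100 mm deep, to z = -100 mm.
- reading_tile: fixed white tile 80 x 80 mm, 8 mm thick, with a black cross; origin: centre of its underside, at table height, z up. The rod may lie in any level direction over it.
- bottle_a: white bottle with red cap, 68 mm in diameter, 130 mm high, origin under its centre; bystander
- bottle_b: second white bottle with red cap, 68 mm in diameter, 130 mm high, origin under its centre; bystander
- beaker: glass beaker 70 mm in diameter, 70 mm high, origin under its centre; bystander
- stopper: black rubber stopper 26 mm in diameter, 26 mm high, origin under its centre; bystander
- spanner: steel spanner 140 mm long lying along its x axis, handle to -x; bystander
- jar: amber glass jar with black cap, 60 mm in diameter, 75 mm high, origin under its centre; bystander
Things that resemble listed ones, but are neither listed nor needed, are in the scene too. What is shaped like the red_dipstick but blue or pink is not meant. Leave any blue look-alike of the yellow_dipstick alone.

How it is judged:
On the way, in this order (a step that is already met when the one before it is completed fails the run):
1. the red dipstick is in the red neck, its collar on the rim (z of red_dipstick_collar in the frame of red_neck below 0.005 m and distance between red_dipstick_collar and red_neck below 0.009 m and angle between the x axis of red_dipstick and the z axis of red_neck, either way round below 0.12 rad), for 0.2 s.
2. the red dipstick is drawn right out of the neck (distance between red_dipstick_tip and red_neck above 0.02 m and z of red_dipstick_tip in the frame of red_neck above 0.01 m), for 0.1 s.
At the end, for the whole second after the job is handed in: The red dipstick, after going in to the collar and out again, is held still by the fingers, rod level within 7 degrees, tip within 35 mm of the tile's middle seen from above and 80 to 170 mm above the table, touching nothing but the fingers; other things not moved by more than 30 mm (horizontal distance between red_dipstick_tip and reading_tile below 0.035 m and height (world z) of red_dipstick_tip between 0.08 and 0.17 m and angle between red_dipstick's own x axis and vertical between 1.451 and 1.691 rad and contact force between red_dipstick and the fingers above 1 N and linear speed of red_dipstick below 0.02 m/s and angular speed of red_dipstick below 0.15 rad/s and contact force between red_dipstick and red_pot below 0.2 N and contact force between red_dipstick and yellow_pot below 0.2 N and contact force between red_dipstick and reading_tile below 0.2 N and contact force between red_dipstick and yellow_dipstick below 0.2 N and contact force between red_dipstick and bottle_a below 0.2 N and contact force between red_dipstick and bottle_b below 0.2 N and contact force between red_dipstick and beaker below 0.2 N and contact force between red_dipstick and stopper below 0.2 N and contact force between red_dipstick and spanner below 0.2 N and contact force between red_dipstick and jar below 0.2 N); the arm keeps its last pose, push and grip.
It fails at once if a bystander is moved by more than 30 mm or tipped over (distance of any of yellow_dipstick, bottle_a, bottle_b, beaker, stopper, spanner, jar from where it was at the start of the episode above 0.03 m or angle between any of yellow_dipstick, bottle_a, bottle_b, beaker, stopper, jar's own z axis and vertical above 0.5 rad).
It fails at once if the dipstick is forced against the neck with more than 40 N (contact force between red_dipstick and red_neck above 40 N).
It also fails if it takes over 56 s, if anything falls off the work surface, if the arm or the gripper's body presses on something with over 40 N, if the wrist force passes 120 N, or if a joint passes its speed limit or range.

## Working session

There is one attempt and no reset: what is moved stays moved. The work goes in short steps, Python scripts to look and compute and a shell command to move; the robot and the scene stay as the last step left them, time stands still between calls to the robot, and variables do not carry over. Pictures are saved under pics/ and viewed, at most 10 in all, crops included, and the job is handed in when it is done.

```bash
mkdir -p pics
python3 - <<'E'
from rig import readout, optics
import cv2,numpy as np
print(readout.get_state())
for n in("top","side"):
    d=optics.get_image(n); cv2.imwrite(f"pics/{n}0.png",d["img"][:,:,::-1]); np.savez(f"{n}0.npz",**d); print(d["camera_matrix"],d["T"])
d=optics.get_image("wrist"); cv2.imwrite(f"pics/wrist0.png",d["img"][:,:,::-1]);print(d["camera_matrix"],d["hand_eye"])
E
```

```text
{'clock': 0.0, 'qpos': array([ 1.05102539e+00,  2.76603557e-01,  1.50618592e+00, -5.97743505e-06,
        1.36071254e+00, -1.21021313e-01]), 'qd': array([ 0.00020485, -0.00017525,  0.00103168,  0.00152917,  0.00032227,
       -0.00259192]), 'effort': array([ 5.71847977e-04, -4.16756880e+01, -2.45796454e+01, -5.62754963e-05,
        1.08721107e-02,  8.58589093e-07]), 'position': array([0.22301219, 0.52942925, 0.25241378]), 'ee_rot': array([-2.97895807e-04,  1.98055863e-01,  9.80190269e-01, -9.07017854e-04]), 'contact_force': array([-0.66190074,  0.71196152,  0.76607381]), 'moment': array([-0.02444757, -0.03739821,  0.01784925]), 'gripper_force': 0.0, 'width': 0.08530719967903341}
[[372.45014631   0.         256.49787824]
 [  0.         372.45014631 186.60632366]
 [  0.           0.           1.        ]] [[ 0.00387141 -0.98678127  0.16201151  0.34707562]
 [-0.99995426 -0.00240322  0.00925726  0.00428469]
 [-0.00874554 -0.16203994 -0.98674544  1.03386529]
 [ 0.          0.          0.          1.        ]]
[[389.87851971   0.         248.4665253 ]
 [  0.         389.87851971 192.28299171]
 [  0.           0.           1.        ]] [[ 0.75650887 -0.44563346  0.4786493  -0.05085452]
 [-0.65387204 -0.52891596  0.54101688 -0.60417141]
 [ 0.01207003 -0.72225946 -0.69151687  0.90872983]
 [ 0.          0.          0.          1.        ]]
[[338.72114186   0.         258.35239543]
 [  0.         338.72114186 189.15193343]
 [  0.           0.           1.        ]] [[-1.01008589e-03 -9.63784485e-01 -2.66680420e-01  6.84620449e-02]
 [ 9.99998268e-01 -5.56620680e-04 -1.77599001e-03 -8.23853014e-04]
 [ 1.56323178e-03 -2.66681752e-01  9.63783378e-01 -1.21484532e-01]
 [ 0.00000000e+00  0.00000000e+00  0.00000000e+00  1.00000000e+00]]
```

View pics/top0.png

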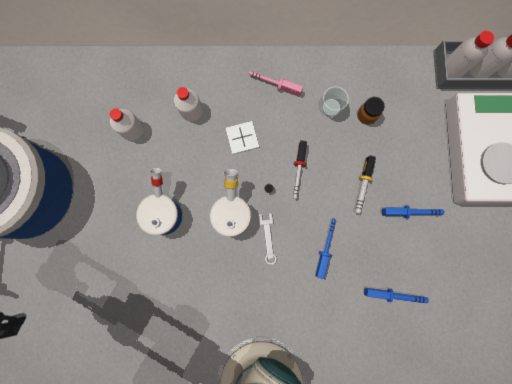

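View pics/side0.png

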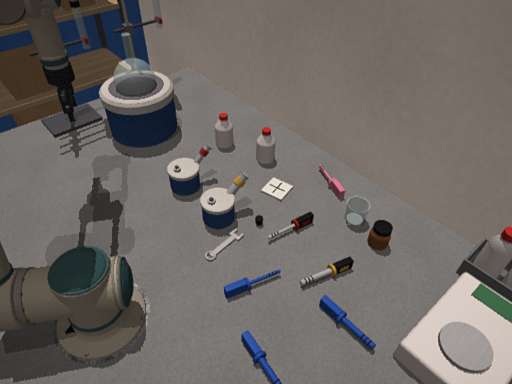

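Candidates in the top view:
- red/black dipstick at (300,165), with its black grip at the top and its tip towards the robot
- yellow/black dipstick at (366,185)
- pink look-alike at (278,83)
- blue look-alikes at (326,250), (413,211) and (396,296)

The red-collared one at (300,165) fits. The red-banded pot is at (157,215) and the yellow-banded one at (230,215). The tile is at (242,138). I'll confirm with one crop.

```bash
cat > h.py <<'E'
import numpy as np,cv2
from rig import readout,optics
from scipy.spatial.transform import Rotation as R
def tool():
    s=readout.get_state(); q=s["ee_rot"]; T=np.eye(4); T[:3,:3]=R.from_quat([*q[1:],q[0]]).as_matrix(); T[:3,3]=s["position"]; return T
def grab(n,f=None):
    if n=="wrist":
        T=tool(); d=optics.get_image(n); T=T@d["hand_eye"]
    else: d=optics.get_image(n); T=d["T"]
    if f: cv2.imwrite(f"pics/{f}.png",d["img"][:,:,::-1])
    return d["img"],d["camera_matrix"],T
def ray(K,T,uv):
    d=T[:3,:3]@np.linalg.solve(K,[uv[0],uv[1],1.]); return T[:3,3],d/np.linalg.norm(d)
def plane(K,T,uv,z):
    o,d=ray(K,T,uv); return o+d*(z-o[2])/d[2]
def tri(*rs):
    A=sum(np.eye(3)-np.outer(d,d) for o,d in rs); b=sum((np.eye(3)-np.outer(d,d))@o for o,d in rs); return np.linalg.solve(A,b)
def proj(K,T,p):
    c=T[:3,:3].T@(np.asarray(p)-T[:3,3]); return (K@c)[:2]/c[2]
def blobs(img,lo,hi,lo2=None,hi2=None,amin=6):
    h=cv2.cvtColor(img,cv2.COLOR_RGB2HSV); m=cv2.inRange(h,lo,hi)
    if lo2: m|=cv2.inRange(h,lo2,hi2)
    n,l,st,c=cv2.connectedComponentsWithStats(m)
    return [(c[i].round(1),st[i]) for i in range(1,n) if st[i][4]>=amin]
RED=((0,130,60),(7,255,255),(173,130,60),(179,255,255))
E
python3 - <<'E'
from h import *
for n in("top","side"):
    d=np.load(n+"0.npz"); im=d["img"]
    T=d["T"]; K=d["camera_matrix"]
    for c,s in blobs(im,*RED): print(n,"red",c,s,plane(K,T,c,.018).round(3))
    if n=="top":
        cv2.imwrite("pics/crop.png",cv2.resize(im[65:245,110:385,::-1],None,fx=2.9,fy=2.9,interpolation=cv2.INTER_CUBIC)[:, :800])
        for nm,uv,z in(("tile",(242,138),.008),("botA",(122,120),.1),("botB",(187,101),.1),("tip",(296,199),.018),("gripend",(303,141),.03),("redpot",(157,215),.085),("redcapA",(116,115),.13),("redcapB",(183,93),.13),("mouth",(156,170),.125)): print(nm,plane(K,T,uv,z).round(3))
E
```

```text
top red [484.2  38.9] [475  31  19  17 232] [ 0.956 -0.654  0.018]
top red [509.3  41.1] [507  35   5  13  50] [ 0.948 -0.726  0.018]
top red [182.5  93. ] [177  87  12  13 117] [0.787 0.229 0.018]
top red [115.9 114.4] [110 109  13  12 125] [0.723 0.417 0.018]
top red [299.9 162.8] [294 160  12   7  48] [ 0.581 -0.107  0.018]
top red [156.4 181.6] [151 177  11   9  70] [0.527 0.292 0.018]
tile [0.656 0.056 0.008]
botA [0.677 0.367 0.1  ]
botB [0.729 0.198 0.1  ]
tip [ 0.48  -0.095  0.018]
gripend [ 0.641 -0.115  0.03 ]
redpot [0.429 0.267 0.085]
redcapA [0.68  0.372 0.13 ]
redcapB [0.739 0.203 0.13 ]
mouth [0.538 0.264 0.125]
side red [159.9  20.4] [158  18   4   6  15] [1.142 1.583 0.018]
side red [86.  40.5] [84 38  5  6 21] [0.672 1.582 0.018]
side red [222.8 115.9] [219 113   9   7  51] [0.784 0.508 0.018]
side red [266.  130.6] [262 127   9   8  58] [0.85  0.315 0.018]
side red [203.1 151.7] [200 148   8   8  37] [0.579 0.365 0.018]
side red [295.9 222.8] [292 219   7  10  29] [ 0.588 -0.103  0.018]
side red [305.8 221.8] [303 220   7   5  13] [ 0.615 -0.12   0.018]
side red [507.  234.3] [501 227  11  16 134] [ 1.04  -0.545  0.018]
```

View pics/crop.png

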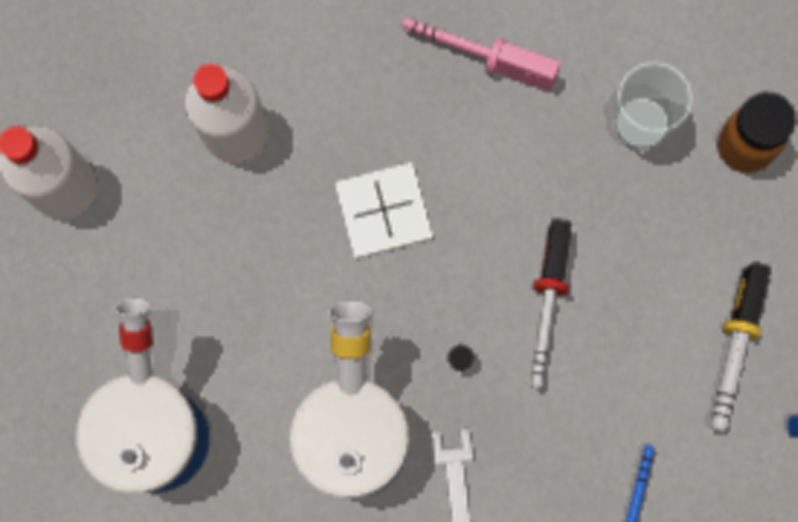

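The crop shows the red dipstick (black grip with a red patch, collar at (550,285), tip at (540,385)), and the red-banded neck at (136,335) on the left pot. The tile cross is at (384,210). I'll move to hover over the dipstick.

```bash
r='-.0305 -.0219 0 0;-.0305 -.0219 0 0;-.0305 -.0219 0 0;-.0305 -.0219 0 0;-.0305 -.0219 0 0'
python3 -m handwheel '-.0305 -.0219 0 0;-.0305 -.0219 0 0;-.0305 -.0219 0 0;-.0305 -.0219 0 0;-.0305 -.0219 0 0'
python3 -m handwheel '-.0305 -.0219 0 0;-.0305 -.0219 0 0;-.0305 -.0219 0 0;-.0305 -.0219 0 0;-.0305 -.0219 0 0'
python3 -m handwheel '-.0305 -.0219 0 0;-.0305 -.0219 0 0;-.0305 -.0219 0 0;-.0305 -.0219 0 0;-.0305 -.0219 0 0'
python3 -m handwheel '-.0305 -.0219 0 0;-.0305 -.0219 0 0;-.0305 -.0219 0 0;-.0305 -.0219 0 0;-.0305 -.0219 0 0'
python3 -m handwheel '0 0 0.02 -.093;0 0 0.02 -.093;0 0 0.01 -.094;0 0 0 0'
python3 - <<'E'
from h import *
im,K,T=grab("wrist","w1"); print(readout.get_state()["qpos"].round(2),T[:3,3])
for c,s in blobs(im,*RED): print(c,s,plane(K,T,c,.018).round(4))
E
```

```text
clock: 0.57
position: [0.3216, 0.3682, 0.253]
ee_rot: [-0.0, 0.198, 0.98, -0.0]
contact_force: [1.4, 0.1, -0.0]
width: 0.0856
gripper_force: 0.0
clock: 0.98
position: [0.4197, 0.2079, 0.2532]
ee_rot: [-0.0, 0.198, 0.98, 0.0]
contact_force: [-0.4, -0.0, 0.2]
width: 0.0855
gripper_force: 0.0
clock: 1.4
position: [0.5178, 0.0477, 0.2532]
ee_rot: [-0.0, 0.198, 0.98, 0.0]
contact_force: [0.3, -0.5, 0.5]
width: 0.0854
gripper_force: 0.0
clock: 1.82
position: [0.6158, -0.1123, 0.2529]
ee_rot: [-0.0, 0.198, 0.98, 0.0]
contact_force: [1.0, 0.2, 1.1]
width: 0.0854
gripper_force: 0.0
clock: 2.15
position: [0.6135, -0.1105, 0.1998]
ee_rot: [-0.003, 0.059, 0.998, 0.001]
contact_force: [0.5, -0.0, -0.8]
width: 0.0855
gripper_force: 0.0
[-0.29  0.38  1.48  0.    1.29 -1.74] [ 0.54608694 -0.1031498   0.32171425]
[258.9 137.6] [241 132  37  13 385] [ 0.5799 -0.1068  0.018 ]
```

View pics/w1.png

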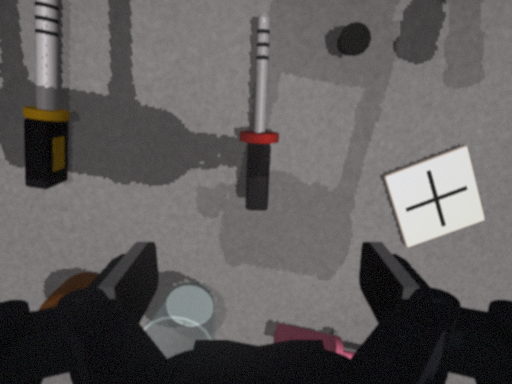

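The wrist view shows the red dipstick with its tip at (263,18), collar at (259,137) and grip end at (257,208). The tile cross is at (436,198).

Run:
```python
from h import *
T0=tool(); im,K,T=grab("wrist")
tip=plane(K,T,(263.5,18),.018);col=plane(K,T,(259,137.6),.018);end=plane(K,T,(257,209),.036)
# finer: rod axis via grey threshold rows
tile=plane(K,T,(436,198),.008)
d=(tip-end)[:2];d/=np.linalg.norm(d); ctr=end[:2]+.03*d
print(tip,col,end,"tile",tile,"len",np.linalg.norm(tip-end))
print("ctr",ctr,"alt",tip[:2]-.133*d,"ang",np.degrees(np.arctan2(d[1],d[0])),"toolx ang",np.degrees(np.arctan2(T0[1,0],T0[0,0])))
print("tool delta",T0[:3,:3].T@(np.r_[ctr,.026]-T0[:3,3]))
# pots from stored top & side
t=np.load("top0.npz");s=np.load("side0.npz")
p=tri(ray(t["camera_matrix"],t["T"],(156.4,181.6)),ray(s["camera_matrix"],s["T"],(203.1,151.7)));print("band",p)
```

```text
[ 0.48503818 -0.09129463  0.018     ] [ 0.58159585 -0.10681283  0.018     ] [ 0.6423149  -0.11604859  0.036     ] tile [0.66158977 0.05658396 0.008     ] len 0.16022710300996354
ctr [ 0.61267972 -0.11138427] alt [ 0.61642083 -0.11197309] ang 171.0555282516308 toolx ang 173.06432091214435
tool delta [ 0.00095235 -0.00121964  0.17553219]
band [0.51209148 0.26460957 0.11110063]
```

```bash
python3 -m handwheel '0 -.001 .041 .035;0 0 .041 0;0 0 .041 0;0 0 .041 0;0 0 .010 0'
python3 -m handwheel '0 0 0 0' 0.0 30
python3 -m handwheel '0 0 0 0;0 0 0 0;0 0 0 0;0 0 0 0;0 0 0 0'
python3 -m handwheel '0 0 0 0;0 0 0 0;0 0 0 0;0 0 0 0;0 0 0 0'
```

```text
clock: 2.67
position: [0.6118, -0.1103, 0.0246]
ee_rot: [-0.004, 0.078, 0.997, 0.001]
contact_force: [-0.8, 0.5, -0.0]
width: 0.0854
gripper_force: 0.0
clock: 2.75
position: [0.6135, -0.1108, 0.0271]
ee_rot: [-0.003, 0.077, 0.997, 0.001]
contact_force: [0.5, 1.0, -0.5]
width: 0.0755
gripper_force: 0.0
clock: 3.17
position: [0.6167, -0.1119, 0.0316]
ee_rot: [0.002, 0.077, 0.997, -0.0]
contact_force: [-0.1, -0.5, 5.0]
width: 0.0192
gripper_force: 30.3
clock: 3.58
position: [0.6167, -0.1119, 0.0316]
ee_rot: [0.002, 0.077, 0.997, -0.0]
contact_force: [-0.5, 0.8, 6.9]
width: 0.0197
gripper_force: 30.7
```

```bash
python3 -m handwheel '0 0 -.01 0;0 0 0 0'
python3 -m handwheel '0 0 -.04 0;0 0 -.04 0;0 0 -.04 0;0 0 -.04 0;0 0 0 0'
python3 - <<'E'
from h import *
im,K,T=grab("wrist","w2");T0=tool()
for c,s in blobs(im,*RED,amin=30): print(c,s)
print(T0[:3,3])
E
```

```text
clock: 3.75
position: [0.6163, -0.1119, 0.0415]
ee_rot: [0.002, 0.077, 0.997, -0.0]
contact_force: [0.6, -0.1, 0.0]
width: 0.0192
gripper_force: 29.6
clock: 4.17
position: [0.6197, -0.1128, 0.2089]
ee_rot: [0.008, 0.077, 0.997, -0.002]
contact_force: [1.9, -0.5, 0.5]
width: 0.0196
gripper_force: 29.8
[258.9 177.2] [ 217  159   85   37 2427]
[ 0.61808225 -0.11238896  0.20510824]
```

View pics/w2.png

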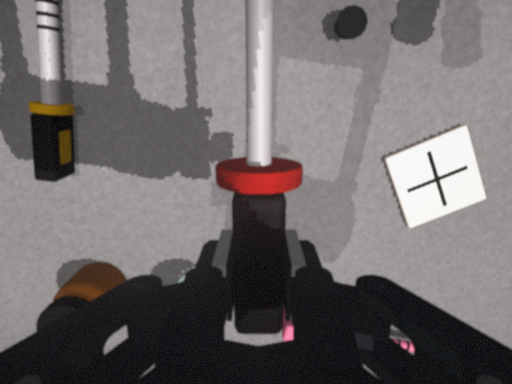

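Run:
```python
from h import *
t=np.load("top0.npz");s=np.load("side0.npz")
a=cv2.resize(t["img"][155:245,130:190],None,fx=6,fy=6,interpolation=cv2.INTER_CUBIC)
b=cv2.resize(s["img"][140:200,160:220],None,fx=7,fy=7,interpolation=cv2.INTER_CUBIC)
c=np.zeros((540,785,3),np.uint8); c[:540,:360]=a; c[:420,365:785]=b
cv2.imwrite("pics/pot.png",c[:,:,::-1])
im,K,T=grab("wrist");T0=tool(); Tc=np.linalg.inv(T0)@T
print("collar in tool",plane(K,Tc,(258.9,177.2),.0136), "rod top px", plane(K,Tc,(259,5),.0136))
# lid circle
m=cv2.inRange(t["img"],(175,165,155),(255,255,255))[155:245,120:195]
n,l,st,cc=cv2.connectedComponentsWithStats(m);i=1+st[1:,4].argmax();print(st[i],cc[i]+[120,155],plane(t["camera_matrix"],t["T"],cc[i]+[120,155],.085))
print(st[i][:2]+st[i][2:4]/2+[120,155])
```

```text
collar in tool [ 0.03355976 -0.00081656  0.0136    ] rod top px [ 0.0985343  -0.00074423  0.0136    ]
[  16   39   41   41 1247] [155.80112269 213.86928629] [0.43158932 0.27042817 0.085     ]
[156.5 214.5]
```

View pics/pot.png

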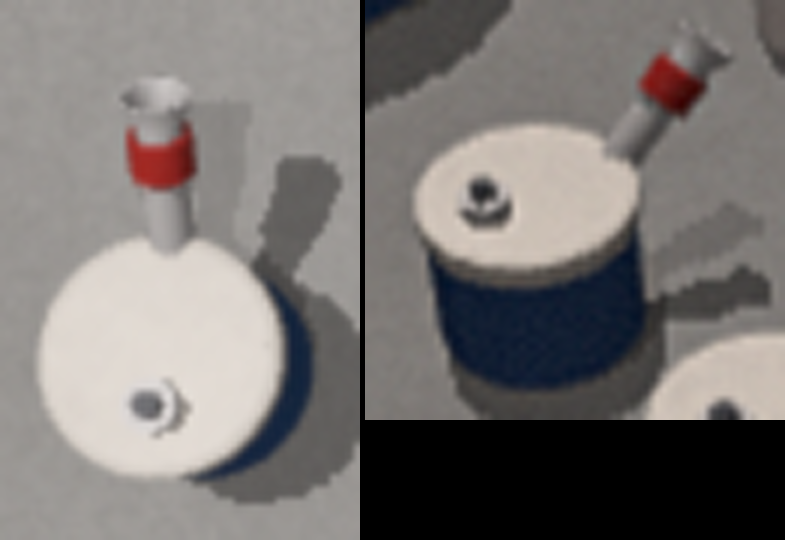

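Left (top crop): mouth centre about (157,96), lid centre about (162,357). Right (side crop): mouth centre about (705,42).

Run:
```python
from h import *
t=np.load("top0.npz");s=np.load("side0.npz")
f=lambda d,uv:ray(d["camera_matrix"],d["T"],uv)
M=tri(f(t,(156.2,171)),f(s,(208.6,146)));print("mouth tri",M, "top@.125",plane(t["camera_matrix"],t["T"],(156.2,171),.125))
L=plane(t["camera_matrix"],t["T"],(157,214.5),.085);L2=plane(s["camera_matrix"],s["T"],(160+(527-365)/7,140+198/7),.085)
print("lid",L,L2, "band", tri(f(t,(156.6,181.4)),f(s,(203.3,151.8))))
for l in(L,L2,(L+L2)/2):
    d=(M-l)[:2];print(np.linalg.norm(d),np.degrees(np.arctan2(d[1],d[0])))
```

```text
mouth tri [0.53590959 0.26332489 0.12386289] top@.125 [0.53516755 0.26333135 0.125     ]
lid [0.42998444 0.26727875 0.085     ] [0.43053537 0.26276226 0.085     ] band [0.51267083 0.26429114 0.11058569]
0.10599891589994771 -2.137683556844609
0.10537572856275991 0.30591643467963225
0.10566329367716978 -0.9194862908245534
```

```bash
python3 -m handwheel '0 0 0 -.065;0 0 0 -.065;-.007 .02 0 0;-.007 .03 0 0;-.007 .04 0 0'
python3 -m handwheel '-.007 .04 0 0;-.007 .04 0 0;-.007 .04 0 0;-.007 .04 0 0;-.007 .04 0 0'
python3 -m handwheel '-.007 .04 0 0;-.007 .03 0 0;-.007 .017 0 0;0 0 0 0;0 0 0 0'
python3 - <<'E'
from h import *
T0=tool();print(T0.round(4), readout.get_state()["contact_force"])
im,K,T=grab("side","s1");im2,K2,T2=grab("top","t1")
tip=T0@[.133,-.0008,.0136,1];print("tip",tip)
a=cv2.resize(im[90:170,170:290],None,fx=6,fy=6,interpolation=cv2.INTER_CUBIC)
cv2.imwrite("pics/s1c.png",a[:,:,::-1])
print("pred tip side",proj(K,T,tip[:3]),"top",proj(K2,T2,tip[:3]), "ctr",proj(K,T,(T0@[0,0,.0136,1])[:3]))
E
```

```text
clock: 4.68
position: [0.6374, -0.0234, 0.1967]
ee_rot: [-0.002, 0.014, 1.0, -0.0]
contact_force: [1.1, 0.1, -0.9]
width: 0.0195
gripper_force: 29.7
clock: 5.1
position: [0.6768, 0.1787, 0.1965]
ee_rot: [-0.002, 0.012, 1.0, -0.0]
contact_force: [0.8, 0.3, -1.2]
width: 0.0194
gripper_force: 29.7
clock: 5.52
position: [0.7, 0.2642, 0.1961]
ee_rot: [-0.002, 0.011, 1.0, -0.001]
contact_force: [0.1, 0.1, -0.5]
width: 0.0193
gripper_force: 29.7
[[-0.9997  0.0219 -0.0048  0.7   ]
 [ 0.0219  0.9998 -0.0019  0.2642]
 [ 0.0048 -0.002  -1.      0.1961]
 [ 0.      0.      0.      1.    ]] [ 0.13725151  0.13859069 -0.52048747]
tip [0.5669342  0.26624665 0.18317547 1.        ]
pred tip side [214.48851503 127.22470949] top [148.8286165  152.76116386] ctr [245.95889384 113.40730003]
```

View pics/s1c.png

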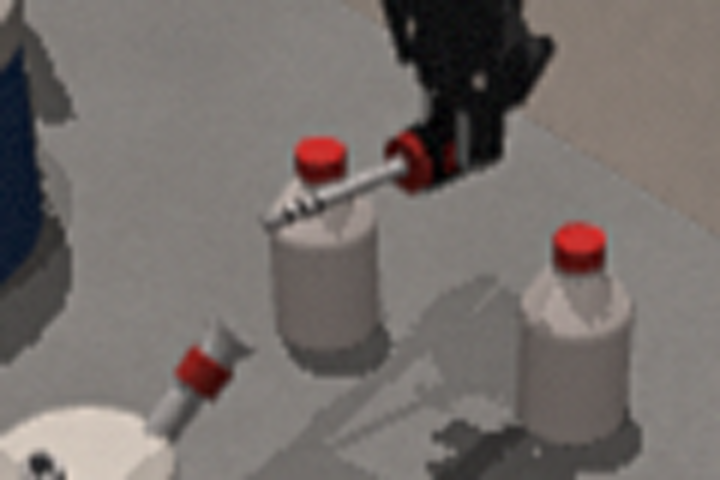

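The tip is seen at crop (266,226), i.e. px (214.3,127.7), which matches the prediction. The rod is level and the neck mouth is at crop (235,340). I'll descend, then close on the flare.

```bash
python3 -m handwheel '0 -.003 .03 0;0 0 .03 0;0 0 0 0' - 20
python3 -m handwheel '.015 0 0 0;.010 0 0 0;.004 0 0 0;0 0 0 0'
python3 - <<'E'
from h import *
T0=tool();tip=T0@[.133,-.0008,.0136,1];print("tip",tip, readout.get_state()["contact_force"])
im,K,T=grab("side");im2,K2,T2=grab("top")
a=cv2.resize(im[125:165,190:250],None,fx=8,fy=8,interpolation=cv2.INTER_CUBIC)
b=cv2.resize(im2[145:195,130:180],None,fx=6,fy=6,interpolation=cv2.INTER_CUBIC)
c=np.zeros((320,790,3),np.uint8);c[:320,:480]=a;c[:300,485:785]=b
cv2.imwrite("pics/s2c.png",c[:,:,::-1])
print("pred",(proj(K,T,tip[:3])-[190,125])*8,"top",(proj(K2,T2,tip[:3])-[130,145])*6)
E
```

```text
clock: 5.87
position: [0.6969, 0.2573, 0.1325]
ee_rot: [-0.006, 0.013, 1.0, -0.002]
contact_force: [-1.7, -1.1, -1.5]
width: 0.0194
gripper_force: 29.7
clock: 6.2
position: [0.6716, 0.2604, 0.1407]
ee_rot: [0.0, 0.012, 1.0, 0.0]
contact_force: [-0.2, -0.2, -0.9]
width: 0.0194
gripper_force: 29.7
tip [0.53863106 0.26284347 0.12705239 1.        ] [-0.19344222 -0.20662127 -0.90017935]
pred [152.87492303 159.90912822] top [157.41147698 146.82578698]
```

View pics/s2c.png

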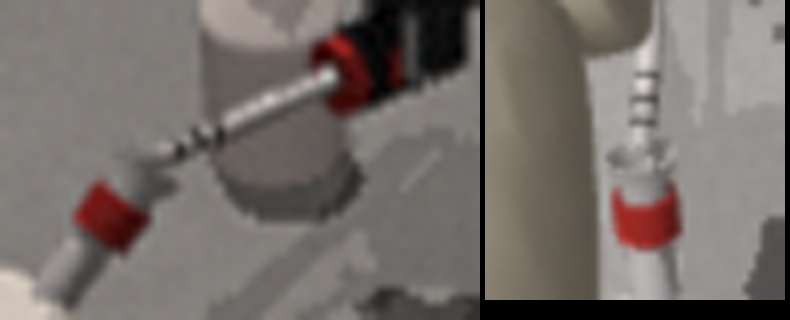

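Both crops show the tip, at (160,155) left and (645,148) right, at the flare mouth and centred laterally. I'll advance gently.

```bash
python3 -m handwheel '0 0 .003 0;.004 0 0 0;0 0 0 0' 0.0 20
python3 -m handwheel '.004 0 0 0;0 0 0 0'
python3 -m handwheel '.003 0 0 0;0 0 0 0'
```

```text
clock: 6.55
position: [0.6675, 0.2611, 0.1359]
ee_rot: [-0.001, 0.012, 1.0, -0.0]
contact_force: [-0.4, -0.5, -1.2]
width: 0.019
gripper_force: 29.7
clock: 6.72
position: [0.6633, 0.2615, 0.1361]
ee_rot: [-0.001, 0.012, 1.0, -0.0]
contact_force: [0.8, 0.2, 0.1]
width: 0.0193
gripper_force: 29.7
clock: 6.88
position: [0.6609, 0.2615, 0.1364]
ee_rot: [0.0, 0.012, 1.0, 0.0]
contact_force: [0.9, 0.2, -1.6]
width: 0.0195
gripper_force: 29.7
```

```bash
python3 -m handwheel '.002 0 0 0;0 0 0 0'
python3 -m handwheel '.002 0 0 0;0 0 0 0'
python3 -m handwheel '.0 0 -.004 0;0 0 -.004 0;0 0 0 0'
```

```text
clock: 7.05
position: [0.6604, 0.2616, 0.1369]
ee_rot: [0.002, 0.012, 1.0, 0.0]
contact_force: [3.1, 0.7, -1.6]
width: 0.0198
gripper_force: 29.7
clock: 7.22
position: [0.66, 0.2616, 0.1373]
ee_rot: [0.004, 0.012, 1.0, 0.0]
contact_force: [5.5, -0.9, -3.1]
width: 0.0194
gripper_force: 29.6
clock: 7.47
position: [0.6588, 0.2617, 0.1454]
ee_rot: [0.002, 0.012, 1.0, 0.0]
contact_force: [5.2, 0.6, -2.6]
width: 0.0197
gripper_force: 29.4
```

```bash
python3 -m handwheel '.001 0 -.006 0;.001 0 -.006 0;.001 0 -.006 0;0 0 0 0'
python3 -m handwheel '.001 0 -.006 0;.0015 0 -.006 0;.0015 0 -.006 0;0 0 0 0'
python3 - <<'E'
from h import *
T0=tool();im,K,T=grab("side")
a=cv2.resize(im[115:165,190:250],None,fx=8,fy=8,interpolation=cv2.INTER_CUBIC)
cv2.imwrite("pics/s3c.png",a[:,:,::-1])
for c,s in blobs(im,*RED,amin=8): print(c,s)
E
```

```text
clock: 7.8
position: [0.6546, 0.2618, 0.1637]
ee_rot: [0.001, 0.012, 1.0, 0.0]
contact_force: [3.7, 0.3, -0.2]
width: 0.0197
gripper_force: 29.4
clock: 8.13
position: [0.6493, 0.2618, 0.1816]
ee_rot: [-0.0, 0.012, 1.0, 0.0]
contact_force: [0.7, 0.2, -0.6]
width: 0.0198
gripper_force: 29.4
[86.3 40.6] [85 38  4  6 19]
[222.8 115.9] [219 113   9   7  51]
[228.4 127. ] [225 124   7   8  23]
[266.  130.6] [262 127   9   8  58]
[203.1 151.7] [200 148   8   8  37]
[507.1 234.3] [501 227  11  16 133]
```

View pics/s3c.png

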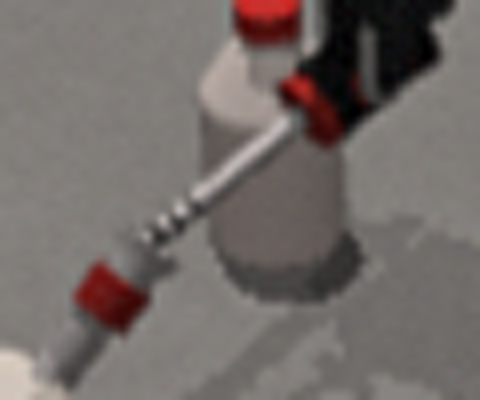

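The crop shows the rod pivoting as intended: tip caught in the flare at (150,240), collar at (310,108), about 20° tilt so far. I'll continue the arc to 40°.

```bash
python3 -m handwheel '.003 0 -.006 0;.003 0 -.006 0;.0 0 0 0'
python3 -m handwheel '.004 0 -.006 0;.004 0 -.006 0;.0 0 0 0'
python3 -m handwheel '.004 0 -.004 0;.004 0 -.003 0;.0 0 0 0'
```

```text
clock: 8.43
position: [0.6436, 0.262, 0.1938]
ee_rot: [0.0, 0.012, 1.0, 0.0]
contact_force: [0.5, 0.4, -0.8]
width: 0.0191
gripper_force: 29.5
clock: 8.68
position: [0.6357, 0.2622, 0.2061]
ee_rot: [0.001, 0.012, 1.0, 0.0]
contact_force: [1.0, -0.9, -1.1]
width: 0.0195
gripper_force: 29.7
clock: 8.93
position: [0.6278, 0.2623, 0.2125]
ee_rot: [0.001, 0.012, 1.0, 0.0]
contact_force: [2.8, 0.1, -0.9]
width: 0.0195
gripper_force: 30.0
```

```bash
python3 -m handwheel '.003 0 .0025 0;.003 0 .0025 0;.0 0 0 0'
python3 - <<'E'
from h import *
T0=tool();P=(T0@[0,-.0008,.010,1])[:3];print(P)
for n in("side","wrist"):
    im,K,T=grab(n)
    print(n,[(c,s) for c,s in blobs(im,*RED,amin=8) if n=="wrist" or (195<c[0]<260 and 110<c[1]<160)])
    for a in(20,28,36,44):
        t=np.radians(a);print(a,proj(K,T,P+.034*np.r_[-np.cos(t)*.9997,.02,-np.sin(t)]))
E
```

```text
clock: 9.18
position: [0.6207, 0.2626, 0.2053]
ee_rot: [-0.001, 0.012, 1.0, 0.0]
contact_force: [1.5, 1.1, -2.0]
width: 0.0196
gripper_force: 29.9
[0.62060997 0.26182601 0.19529765]
side [(array([220.7, 115.9]), array([219, 113,   4,   8,  24], dtype=int32)), (array([223. , 125.9]), array([220, 123,   7,   7,  16], dtype=int32)), (array([203.1, 151.8]), array([200, 148,   7,   8,  37], dtype=int32))]
20 [220.47413853 125.17121844]
28 [220.98824248 126.06803389]
36 [221.63585667 126.81552457]
44 [222.40316442 127.40054012]
wrist [(array([260.5,  19.6]), array([ 238,    0,   45,   49, 1308], dtype=int32)), (array([259.3, 191.6]), array([ 223,  178,   72,   34, 1454], dtype=int32)), (array([429. , 287.2]), array([ 400,  267,   54,   45, 1475], dtype=int32))]
20 [257.80886463 183.14762719]
28 [257.94549994 184.93543773]
36 [258.10425454 188.00584313]
44 [258.28087099 192.20477998]
```

```bash
python3 -m handwheel '.0038 0 .0032 0;.0038 0 .0032 0;.0 0 0 0'
python3 -m handwheel '.0038 0 .0032 0;.0038 0 .0032 0;.0 0 0 0'
python3 -m handwheel '.0038 0 .0032 0;.0038 0 .0032 0;.0 0 0 0'
```

```text
clock: 9.53
position: [0.6128, 0.2627, 0.1987]
ee_rot: [-0.002, 0.012, 1.0, 0.0]
contact_force: [0.1, 2.5, -3.1]
width: 0.0196
gripper_force: 29.9
clock: 9.78
position: [0.6056, 0.2629, 0.1927]
ee_rot: [-0.001, 0.012, 1.0, 0.0]
contact_force: [0.3, 1.4, -2.7]
width: 0.0197
gripper_force: 29.9
clock: 10.03
position: [0.5982, 0.263, 0.1864]
ee_rot: [-0.001, 0.012, 1.0, 0.0]
contact_force: [0.6, 1.4, -3.2]
width: 0.0197
gripper_force: 29.9
```

```bash
python3 -m handwheel '.0038 0 .0035 0;.0038 0 .0035 0;.0 0 0 0'
python3 -m handwheel '.0038 0 .0033 0;.0038 0 .0033 0;.0 0 0 0'
python3 -m handwheel '.0038 0 .0033 0;.0038 0 .0033 0;.0 0 0 0'
```

```text
clock: 10.28
position: [0.5905, 0.263, 0.1793]
ee_rot: [-0.001, 0.012, 1.0, -0.0]
contact_force: [0.1, 1.6, -2.6]
width: 0.0193
gripper_force: 29.9
clock: 10.53
position: [0.5829, 0.2634, 0.1729]
ee_rot: [-0.001, 0.012, 1.0, 0.0]
contact_force: [0.3, 2.0, -2.6]
width: 0.0197
gripper_force: 30.0
clock: 10.78
position: [0.5753, 0.2638, 0.1667]
ee_rot: [-0.001, 0.012, 1.0, 0.0]
contact_force: [-1.4, 2.5, -0.8]
width: 0.0197
gripper_force: 30.3
```

```bash
python3 -m handwheel '.0038 0 .0032 0;.003 0 .0025 0;.0 0 0 0'
python3 -m handwheel '.0023 0 .0019 0;.0 0 0 0'
python3 -m handwheel '.0015 0 .0013 0;.0 0 0 0'
python3 -m handwheel '.0015 0 .0013 0;.0 0 0 0'
```

```text
clock: 11.03
position: [0.5699, 0.2642, 0.1625]
ee_rot: [0.001, 0.012, 1.0, 0.001]
contact_force: [-0.0, 1.6, 5.4]
width: 0.0197
gripper_force: 31.0
clock: 11.2
position: [0.5688, 0.2644, 0.1617]
ee_rot: [0.002, 0.012, 1.0, 0.001]
contact_force: [0.2, 2.3, 9.1]
width: 0.0191
gripper_force: 31.4
clock: 11.37
position: [0.5681, 0.2645, 0.1611]
ee_rot: [0.003, 0.012, 1.0, 0.001]
contact_force: [1.6, 1.9, 11.4]
width: 0.0196
gripper_force: 31.7
clock: 11.53
position: [0.5668, 0.2646, 0.1602]
ee_rot: [0.004, 0.012, 1.0, 0.001]
contact_force: [0.2, 1.9, 12.5]
width: 0.0197
gripper_force: 31.9
```

Run:
```python
from h import *
im,K,T=grab("side");w,Kw,Tw=grab("wrist")
a=cv2.resize(im[115:165,180:240],None,fx=8,fy=8,interpolation=cv2.INTER_CUBIC)
b=cv2.resize(w[100:300,180:340],None,fx=2,fy=2)
c=np.zeros((400,800,3),np.uint8);c[:400,:480]=a;c[:400,480:800]=b
cv2.imwrite("pics/s4c.png",c[:,:,::-1])
print(blobs(im,*RED,amin=8)); print(proj(K,T,(.535,.2635,.1245)), proj(Kw,Tw,(.535,.2635,.1245)))
```

```text
[(array([86. , 40.5]), array([84, 38,  5,  6, 21], dtype=int32)), (array([225.1, 115.5]), array([223, 113,   5,   7,  19], dtype=int32)), (array([266. , 130.6]), array([262, 127,   9,   8,  58], dtype=int32)), (array([209.8, 142.7]), array([207, 140,   7,   6,  15], dtype=int32)), (array([203.3, 151.8]), array([200, 148,   8,   8,  40], dtype=int32)), (array([507.1, 234.3]), array([501, 227,  11,  16, 133], dtype=int32))]
[208.15335688 145.94232116] [255.62808567 175.77563433]
```

View pics/s4c.png

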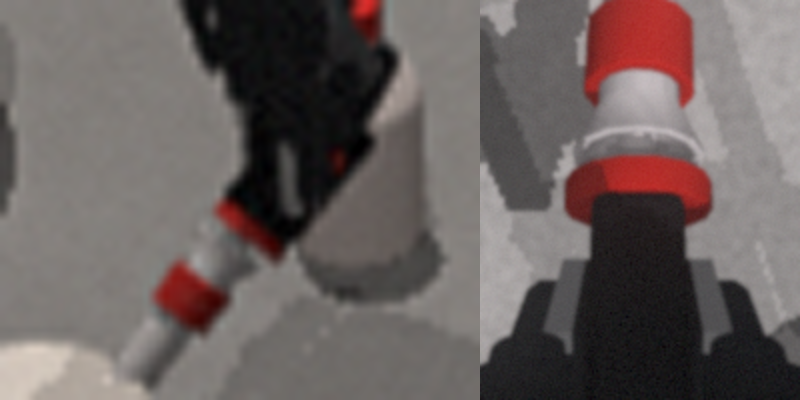

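The collar at (250,230) left and (638,180) right sits a few millimetres short of the rim. The upward load says the gripper is slightly below the neck line, so I'll ease up and push more along x.

```bash
python3 -m handwheel '.002 0 -.004 0;.0 0 0 0'
python3 -m handwheel '.003 0 -.003 0;.0 0 0 0'
python3 -m handwheel '.003 0 0 0;.0 0 0 0'
python3 - <<'E'
from h import *
im,K,T=grab("side");w,Kw,Tw=grab("wrist")
print([b for b in blobs(im,*RED,amin=8) if 195<b[0][0]<230]);print(blobs(w,*RED,amin=100))
E
```

```text
clock: 11.8
position: [0.5636, 0.2642, 0.1617]
ee_rot: [0.002, 0.012, 1.0, 0.001]
contact_force: [2.1, 2.2, -1.6]
width: 0.0195
gripper_force: 30.3
clock: 11.97
position: [0.5593, 0.264, 0.1636]
ee_rot: [0.0, 0.012, 1.0, 0.0]
contact_force: [2.7, 2.8, -1.4]
width: 0.0195
gripper_force: 30.5
clock: 12.13
position: [0.5574, 0.2639, 0.1638]
ee_rot: [0.001, 0.012, 1.0, 0.0]
contact_force: [4.7, 1.9, -1.5]
width: 0.0192
gripper_force: 30.5
[(array([223.9, 116.1]), array([221, 113,   7,   8,  38], dtype=int32)), (array([208.3, 143.4]), array([205, 141,   8,   6,  18], dtype=int32)), (array([203.2, 151.8]), array([200, 148,   8,   8,  40], dtype=int32))]
[(array([261.4, 139. ]), array([ 235,  117,   52,   53, 1884], dtype=int32)), (array([258.9, 194.8]), array([ 224,  181,   70,   37, 1432], dtype=int32))]
```

```bash
python3 -m handwheel '.002 0 .0017 0;.0 0 0 0'
python3 -m handwheel '.002 0 .0017 0;.0 0 0 0'
python3 -m handwheel '.002 0 .0017 0;.0 0 0 0;0 0 0 0'
python3 - <<'E'
from h import *
im,K,T=grab("side");w,Kw,Tw=grab("wrist")
print([b for b in blobs(im,*RED,amin=8) if 195<b[0][0]<230]);print(blobs(w,*RED,amin=100))
T0=tool();c=w[100:230,258];print([(100+i,tuple(int(q) for q in v)) for i,v in enumerate(c)][35:100:2])
E
```

```text
clock: 12.4
position: [0.5573, 0.264, 0.1638]
ee_rot: [0.004, 0.012, 1.0, 0.0]
contact_force: [6.4, 0.8, 3.5]
width: 0.0193
gripper_force: 31.0
clock: 12.57
position: [0.5571, 0.264, 0.1637]
ee_rot: [0.006, 0.012, 1.0, 0.001]
contact_force: [8.5, 0.9, 8.0]
width: 0.0194
gripper_force: 31.6
clock: 12.82
position: [0.557, 0.264, 0.1637]
ee_rot: [0.008, 0.011, 1.0, 0.001]
contact_force: [11.4, -0.4, 13.5]
width: 0.0198
gripper_force: 32.3
[(array([223.8, 116. ]), array([221, 113,   7,   8,  40], dtype=int32)), (array([208.6, 143.6]), array([205, 141,   9,   6,  20], dtype=int32)), (array([203.2, 151.8]), array([200, 148,   8,   8,  40], dtype=int32))]
[(array([261.1, 138.3]), array([ 235,  116,   52,   53, 1904], dtype=int32)), (array([259. , 194.6]), array([ 224,  180,   70,   37, 1428], dtype=int32))]
[(135, (168, 46, 44)), (137, (175, 52, 47)), (139, (169, 40, 39)), (141, (175, 51, 48)), (143, (170, 43, 41)), (145, (172, 46, 44)), (147, (171, 44, 42)), (149, (180, 45, 38)), (151, (168, 48, 44)), (153, (159, 119, 121)), (155, (174, 167, 166)), (157, (181, 171, 173)), (159, (177, 170, 172)), (161, (174, 166, 169)), (163, (177, 169, 170)), (165, (175, 166, 170)), (167, (170, 163, 164)), (169, (171, 163, 166)), (171, (166, 159, 160)), (173, (161, 155, 157)), (175, (144, 137, 139)), (177, (108, 102, 102)), (179, (105, 81, 84)), (181, (146, 45, 40)), (183, (158, 37, 34)), (185, (161, 40, 35)), (187, (166, 39, 40)), (189, (162, 41, 34)), (191, (169, 39, 36)), (193, (168, 41, 38)), (195, (170, 39, 32)), (197, (135, 35, 32)), (199, (49, 29, 34))]
```

The axial stop is firm at about 17 N, with no further motion and no visible rim gap, so the collar is seated. I'll draw it out along the neck axis.

```bash
python3 -m handwheel '0 0 0 0;-.005 0 -.0042 0;-.0076 0 -.0064 0;-.0076 0 -.0064 0;0 0 0 0'
python3 -m handwheel '-.0076 0 -.0064 0;-.0076 0 -.0064 0;-.0076 0 -.0064 0;0 0 0 0'
python3 -m handwheel '-.0076 0 -.0064 0;-.0076 0 -.0064 0;-.0076 0 -.0064 0;0 0 0 0'
python3 -m handwheel '-.0115 0 -.0096 0;-.0115 0 -.0096 0;-.0115 0 -.0096 0;0 0 0 0'
python3 - <<'E'
from h import *
T0=tool();P=(T0@[0,-.0008,.0125,1])[:3];print(P)
for n in("side","wrist"):
    im,K,T=grab(n)
    print(n,[(c,s) for c,s in blobs(im,*RED,amin=8) if n=="wrist" or (195<c[0]<260 and 90<c[1]<160)])
    for a in(28,36,44):
        t=np.radians(a);print(a,proj(K,T,P+.034*np.r_[-np.cos(t)*.9997,.02,-np.sin(t)]))
E
```

```text
clock: 13.33
position: [0.5709, 0.2632, 0.1755]
ee_rot: [-0.001, 0.012, 1.0, -0.001]
contact_force: [0.7, 0.9, 0.2]
width: 0.0192
gripper_force: 30.5
clock: 13.67
position: [0.5937, 0.2624, 0.1948]
ee_rot: [-0.001, 0.012, 1.0, -0.001]
contact_force: [0.4, 1.1, -1.1]
width: 0.0195
gripper_force: 30.5
clock: 14.0
position: [0.6165, 0.2618, 0.214]
ee_rot: [-0.0, 0.012, 1.0, -0.001]
contact_force: [-0.2, 0.2, -0.5]
width: 0.0193
gripper_force: 30.4
clock: 14.33
position: [0.652, 0.2611, 0.2435]
ee_rot: [0.001, 0.012, 1.0, -0.0]
contact_force: [1.1, 0.9, 0.1]
width: 0.0193
gripper_force: 30.4
[0.65196389 0.2603254  0.23096577]
side [(array([230.8, 112.8]), array([228, 110,   7,   7,  17], dtype=int32)), (array([222.7, 115.8]), array([219, 113,   9,   7,  48], dtype=int32)), (array([203.2, 151.8]), array([200, 148,   8,   8,  38], dtype=int32))]
28 [228.47774447 113.56626232]
36 [229.10725407 114.35900226]
44 [229.85762552 114.98752933]
wrist [(array([243.7,   1.4]), array([242,   0,   5,   5,  18], dtype=int32)), (array([279.2,   2. ]), array([277,   0,   5,   6,  20], dtype=int32)), (array([259.1, 195.5]), array([ 224,  181,   70,   37, 1436], dtype=int32)), (array([409.2, 229.8]), array([ 386,  209,   48,   43, 1537], dtype=int32))]
28 [257.90891077 187.48939927]
36 [258.07655552 190.42830648]
44 [258.26053368 194.49433653]
```

The tip is now about 29 mm clear of the mouth. Next I'll draw back further and go to the open spot where the dipstick lay. There I'll press the tip on the table to pivot the rod level in the jaws.

```bash
python3 -m handwheel '-.0115 0 -.015 0;-.0115 0 -.02 0;0 0 0 0'
python3 -m handwheel '.0045 -.02 0 0;.0045 -.035 0 0;.0045 -.038 0 0;.0045 -.038 0 0;.0045 -.038 0 0'
python3 -m handwheel '.0045 -.038 0 0;.0045 -.038 0 0;.0045 -.038 0 0;.0045 -.038 0 0;.0045 -.033 0 0'
python3 -m handwheel '.004 -.019 .01 0;0 0 .03 0;0 0 .04 0;0 0 .04 0;0 0 .01 0'
python3 -m handwheel '0 0 .01 0;0 0 0 0'
```

```text
clock: 14.68
position: [0.6752, 0.2611, 0.2801]
ee_rot: [0.002, 0.012, 1.0, 0.0]
contact_force: [0.2, 0.4, 0.7]
width: 0.0195
gripper_force: 30.5
clock: 15.1
position: [0.6443, 0.0918, 0.2759]
ee_rot: [-0.002, 0.011, 1.0, -0.0]
contact_force: [-0.3, -0.8, -1.2]
width: 0.0197
gripper_force: 30.5
clock: 15.52
position: [0.6174, -0.0931, 0.2761]
ee_rot: [-0.002, 0.012, 1.0, 0.0]
contact_force: [0.9, 0.3, -0.5]
width: 0.0197
gripper_force: 30.5
clock: 15.93
position: [0.6091, -0.1086, 0.1402]
ee_rot: [-0.008, 0.012, 1.0, 0.002]
contact_force: [-1.2, 0.8, -2.4]
width: 0.0194
gripper_force: 30.4
clock: 16.1
position: [0.6144, -0.1098, 0.1361]
ee_rot: [-0.002, 0.012, 1.0, 0.001]
contact_force: [-0.5, -0.2, -1.7]
width: 0.0195
gripper_force: 30.4
```

```bash
python3 -m handwheel '0 0 .01 0;0 0 .01 0;0 0 .01 0;0 0 0 0'
python3 -m handwheel '-.003 0 .006 0;-.003 0 .006 0;0 0 0 0'
python3 -m handwheel '-.003 0 .006 0;-.003 0 .006 0;0 0 0 0'
python3 -m handwheel '-.003 0 .006 0;-.003 0 .006 0;0 0 0 0'
```

```text
clock: 16.43
position: [0.6149, -0.1102, 0.1063]
ee_rot: [-0.001, 0.012, 1.0, 0.0]
contact_force: [0.1, 1.1, -1.3]
width: 0.0193
gripper_force: 30.4
clock: 16.68
position: [0.624, -0.1109, 0.0961]
ee_rot: [0.002, 0.012, 1.0, -0.0]
contact_force: [1.4, -0.8, 2.1]
width: 0.0193
gripper_force: 30.3
clock: 16.93
position: [0.6289, -0.1112, 0.0835]
ee_rot: [0.001, 0.012, 1.0, -0.0]
contact_force: [1.7, 0.4, 2.7]
width: 0.0193
gripper_force: 29.6
clock: 17.18
position: [0.6337, -0.111, 0.0704]
ee_rot: [-0.001, 0.012, 1.0, 0.0]
contact_force: [1.5, -0.3, 1.7]
width: 0.0194
gripper_force: 29.1
```

```bash
python3 -m handwheel '-.0025 0 .006 0;-.002 0 .006 0;0 0 0 0'
python3 -m handwheel '-.0015 0 .006 0;-.001 0 .006 0;0 0 0 0'
python3 -m handwheel '-.001 0 .004 0;0 0 .004 0;0 0 0 0'
python3 -m handwheel '0 0 .004 0;0 0 0 0'
python3 -m handwheel '0 0 .003 0;0 0 0 0'
```

```text
clock: 17.43
position: [0.6378, -0.1109, 0.0581]
ee_rot: [-0.001, 0.012, 1.0, 0.0]
contact_force: [1.1, -0.7, 2.0]
width: 0.0193
gripper_force: 28.7
clock: 17.68
position: [0.6401, -0.111, 0.0462]
ee_rot: [-0.001, 0.012, 1.0, 0.0]
contact_force: [1.1, 0.0, 0.4]
width: 0.0193
gripper_force: 28.5
clock: 17.93
position: [0.6414, -0.1111, 0.0389]
ee_rot: [-0.001, 0.012, 1.0, 0.0]
contact_force: [-0.4, 0.8, 0.2]
width: 0.0195
gripper_force: 28.4
clock: 18.1
position: [0.6426, -0.1113, 0.0362]
ee_rot: [0.001, 0.012, 1.0, -0.0]
contact_force: [1.0, 0.3, 2.7]
width: 0.0194
gripper_force: 28.9
clock: 18.27
position: [0.6438, -0.1113, 0.0344]
ee_rot: [0.002, 0.012, 1.0, -0.0]
contact_force: [1.7, 1.1, 7.4]
width: 0.0196
gripper_force: 29.8
```

```bash
python3 -m handwheel '0 0 .003 0;0 0 0 0'
python3 -m handwheel '0 0 .003 0;0 0 0 0'
python3 -m handwheel '0 0 .003 0;0 0 0 0;0 0 0 0'
python3 - <<'E'
from h import *
T0=tool();w,K,T=grab("wrist");im,Ks,Ts=grab("side")
print([b for b in blobs(w,*RED,amin=100)],[b for b in blobs(im,*RED) if 270<b[0][0]<330])
E
```

```text
clock: 18.43
position: [0.6452, -0.1114, 0.0325]
ee_rot: [0.004, 0.012, 1.0, -0.0]
contact_force: [2.5, 2.3, 9.4]
width: 0.0192
gripper_force: 30.8
clock: 18.6
position: [0.6458, -0.1114, 0.0316]
ee_rot: [0.005, 0.012, 1.0, -0.001]
contact_force: [-0.0, 2.4, 20.8]
width: 0.0194
gripper_force: 32.5
clock: 18.85
position: [0.646, -0.1113, 0.0309]
ee_rot: [0.006, 0.012, 1.0, -0.001]
contact_force: [-3.2, 4.7, 32.3]
width: 0.0196
gripper_force: 35.0
[(array([258.5, 189.6]), array([ 216,  169,   86,   41, 2664], dtype=int32))] [(array([304.2, 219.5]), array([300, 215,   9,  11,  48], dtype=int32))]
```

```bash
python3 -m handwheel '0 0 -.02 0;0 0 -.035 0;0 0 -.04 0;0 0 -.04 0;0 0 -.03 0'
python3 -m handwheel '-.0233 .0282 0 0;-.0233 .0282 0 0;-.0233 .0282 0 0;-.0233 .0282 0 0;-.0233 .0282 0 0'
python3 -m handwheel '-.0233 .0282 0 0;0 0 0 0;0 0 .02 0;0 0 0 0;0 0 0 0'
python3 - <<'E'
from h import *
T0=tool();print(T0[:3,3]);bg={n:np.load(n+"0.npz")["img"] for n in("side","top")}
P=(T0@[0,0,.0136,1])[:3]; print(P)
for n in("side","top"):
    im,K,T=grab(n,"z_"+n); 
    tip=proj(K,T,(T0@[.133,0,.0136,1])[:3]);col=proj(K,T,(T0@[.036,0,.0136,1])[:3]);print(n,tip,col,[b[0] for b in blobs(im,*RED) if abs(b[0]-col).max()<25])
    u=(tip-col)/np.linalg.norm(tip-col);nn=np.array([-u[1],u[0]]);L=np.linalg.norm(tip-col)
    d=np.abs(im.astype(int)-bg[n].astype(int)).sum(2)
    for k in np.arange(.2,1.25,.1):
        prof=[int(d[tuple((col+u*L*k+nn*o).round().astype(int)[::-1])]) for o in range(-8,9)];print(round(k,2),prof)
E
```

```text
clock: 19.37
position: [0.6422, -0.1113, 0.1917]
ee_rot: [0.001, 0.012, 1.0, -0.0]
contact_force: [0.6, -0.3, -1.4]
width: 0.0194
gripper_force: 30.5
clock: 19.78
position: [0.762, 0.0282, 0.1881]
ee_rot: [-0.001, 0.012, 1.0, 0.0]
contact_force: [0.9, -0.9, -1.1]
width: 0.0195
gripper_force: 30.5
clock: 20.2
position: [0.7841, 0.0546, 0.1663]
ee_rot: [-0.003, 0.012, 1.0, -0.0]
contact_force: [-0.3, 0.1, -0.8]
width: 0.0194
gripper_force: 30.5
[0.78410822 0.05456387 0.16631132]
[0.78403717 0.05456434 0.15271151]
side [277.02893967 154.67125066] [299.12573093 143.16516361] [array([301.2, 141.4])]
0.2 [24, 29, 30, 24, 30, 26, 28, 104, 50, 112, 126, 14, 20, 32, 24, 28, 29]
0.3 [34, 28, 24, 23, 26, 40, 53, 53, 44, 124, 135, 23, 21, 22, 24, 19, 19]
0.4 [26, 28, 23, 28, 30, 33, 30, 60, 36, 112, 79, 27, 28, 19, 23, 30, 26]
0.5 [25, 26, 34, 26, 23, 25, 33, 57, 35, 121, 84, 24, 25, 20, 29, 26, 24]
0.6 [32, 22, 26, 29, 28, 32, 26, 117, 163, 76, 6, 27, 27, 25, 24, 21, 29]
0.7 [27, 21, 28, 26, 32, 25, 34, 146, 223, 15, 28, 53, 21, 29, 30, 29, 22]
0.8 [34, 34, 23, 24, 25, 28, 20, 143, 154, 106, 10
[... 522 characters left out ...]
, 36]
0.4 [58, 67, 70, 64, 49, 36, 26, 22, 21, 24, 27, 27, 30, 32, 31, 32, 35]
0.5 [68, 64, 56, 48, 35, 27, 23, 22, 21, 22, 23, 26, 25, 30, 30, 33, 37]
0.6 [74, 62, 53, 43, 27, 23, 22, 24, 24, 26, 26, 28, 29, 28, 28, 30, 32]
0.7 [76, 69, 68, 56, 40, 25, 24, 22, 21, 26, 26, 29, 30, 30, 32, 33, 33]
0.8 [76, 70, 52, 29, 22, 26, 22, 21, 28, 28, 30, 33, 32, 30, 32, 34, 37]
0.9 [79, 61, 47, 30, 30, 27, 25, 21, 23, 26, 25, 27, 30, 31, 31, 34, 33]
1.0 [276, 262, 248, 226, 147, 100, 63, 40, 21, 23, 30, 33, 32, 31, 34, 39, 36]
1.1 [297, 285, 273, 263, 255, 234, 111, 100, 222, 217, 210, 201, 186, 176, 172, 131, 62]
1.2 [304, 291, 282, 276, 260, 167, 83, 126, 214, 218, 213, 207, 204, 202, 199, 196, 195]
```

Run:
```python
from h import *
T0=tool();ims=[grab("side")[0].astype(float) for _ in range(4)];_,K,T=grab("side")
im=np.mean(ims,0).mean(2);bg=np.load("side0.npz")["img"].astype(float).mean(2)
d=im-bg
print(d[138:162,272:302].round().astype(int))
for a in(-6,0,6):
    t=np.radians(a);print(a,[proj(K,T,(T0@[r*np.cos(t),0,.0136+r*np.sin(t),1])[:3]).round(1) for r in(.036,.08,.128)])
```

```text
[[  8  10  11   8   9  10   9   8   8   9  11  10  10  10   8   8   9   9
    8   9  10   9   8  12   4 -56 -93 -98 -86 -63]
 [ 11  10  10   8   9   9  10   8   9   8  10   9   6   8   9   8   8  10
   10   9   8  10  10  10 -15 -84 -98 -84 -94 -89]
 [  9   9  10   8   8   6   8   8   9   8   9   8   8   9   9  11  10   7
    8   8   7   8  11  10 -25 -85 -65 -19 -61 -92]
 [ 10   9  11   6  11   9   8  10   6   9   8   8  11   7   9   9  10   8
    7  10   9   7   9   6 -17 -36   8  60  -8 -75]
 [  8   9   7   7  11   8  10  10   9   9   9   9   8   9   9  10   8   8
    8  10   7   8  12  29  30  36  53  46  15 -61]
 [  9  11   8   8   7   8   7   9   9   8   8   9   9   9   8   9   7   9
    8   7  13  23  36  60  56  35  12 -17 -41 -80]
 [  8   5   6   9  10  10  11   9   9   9  10   7  11   9   8   9   9   7
    9  26  38  59  57  38  12 -14 -44 -74 -88 -92]
 [  7   6   7  10   9  10   7   7   9   9  10   9   8   9   8   8   8  21
   29  62  59  34   9 -15 -27 -20 -34 -75 -94 -94]
 [  6   8   7   9   9   8   8   8   8   9   9   8  10   8   4  19  31  52
   54  39  13 -14 -32 -21 
[... 1417 characters left out ...]
   9   9   9   8   9  10   8   9   8   8   9   8   9   9
   10  10   9   9   3 -11 -12 -12 -12 -11 -12 -10]
 [  6   6   6   8   8   9   9   9   8  10   8  11   9   9   8   7   8   9
   12   9  11   9 -10 -12 -11 -12 -11 -11 -11 -13]
 [  6   6   3   7   8  10   8   9  10  10  11  10   8   8   8  10  11   9
    4   5   5   3 -12 -12 -10 -10 -10 -10 -12 -10]
 [  5   6   4   5   6   9   8  10   9   7   8   8  10  11   8   8   9   6
  -11 -13 -13 -11 -10 -11 -11 -12 -12 -11  -9 -10]]
-6 [array([299.8, 141.5]), array([290.1, 145.5]), array([279.1, 149.9])]
0 [array([299.6, 142.5]), array([289.8, 147.6]), array([278.6, 153.5])]
6 [array([299.5, 143.4]), array([289.6, 149.7]), array([278.5, 156.7])]
```

The side-view slope puts the rod at about 0.5–2.5° from level, with the tip about 6 mm from the tile's middle. I'll lower to height, settle and hand in.

```bash
python3 -m handwheel '-.003 0 .009 0;0 0 .009 0;0 0 .009 0;0 0 0 0;0 0 0 0'
python3 -m handwheel '0 0 0 0;0 0 0 0;0 0 0 0;0 0 0 0;0 0 0 0'
python3 - <<'E'
from h import *
s=readout.get_state();print(s["position"],np.abs(s["qd"]).max(),(tool()@[.129,0,.0125,1]))
w,K,T=grab("side")
for c in (278,280,284): print(proj(K,T,(.6616,.0566,.12)))
from rig import ticket
print(ticket.sign_off())
E
```

```text
clock: 20.97
position: [0.7878, 0.0546, 0.1398]
ee_rot: [-0.002, 0.012, 1.0, 0.0]
contact_force: [-0.7, -0.9, 0.0]
width: 0.0198
gripper_force: 30.5
clock: 21.38
position: [0.7888, 0.0546, 0.1423]
ee_rot: [0.0, 0.012, 1.0, 0.0]
contact_force: [-0.6, 0.1, -1.7]
width: 0.0194
gripper_force: 30.5
[0.78880935 0.05455572 0.14230452] 0.004876206793592139 [0.6598561  0.05762051 0.12969838 1.        ]
[278.99368382 161.7808118 ]
[278.99368382 161.7808118 ]
[278.99368382 161.7808118 ]
the job is handed in; nothing more can be done
None
```

The job is handed in (verdict not shown): the red dipstick went into the red-banded neck to a firm stop, taken as the collar on the rim, and came out again. It is held still and level to within about 3°, its tip about 13 cm above the table and within about 5 mm of the tile's middle.

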